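# Change the breakfast row over to the new rack, in reverse order

## Task

Move the four things standing in the white rack - red tea caddy, faded blue egg timer, green hexagonal glass jar and yellow pepper mill - into the empty dark wooden rack, one to each compartment, in reverse order: the new rack is used from its other end, so what stood leftmost in the white rack must stand rightmost in the wooden one, the second from the left second from the right, and so on. Leave each standing upright on the floor of its compartment, and never tip one over on the way.

Things in the scene. Friction and masses are not known exactly. Their poses are not given: they have to be found in the camera images.
- caddy: Red tin tea caddy with a brass flip catch and brass band, square, 50 x 50 mm, 76 mm high, flat sides facing its x and y; the catch stands out 5 mm on its -y side, so grip it across its x faces, 40 to 45 mm above its underside. Loose, 0.1-0.35 kg, starts upright on its mat, underside 9 mm above the sill, within 4 mm and 0.1 rad of the mat's centre and yaw. Origin: centre of underside.
- timer: Faded blue round egg timer, 54 mm in diameter and straight-sided up to 52 mm, 70 mm high with its domed top and white bar knob (along x); grip it anywhere round the straight part, about 40 mm up. Loose, 0.1-0.35 kg, starts upright on its mat, underside 9 mm above the sill, within 4 mm and 0.1 rad of the mat's centre and yaw. Origin: centre of underside.
- jar: Squat green glass jar, hexagonal, 52 mm across flats (60 mm across corners, which lie on its y axis; two flats face its x), straight up to 52 mm, steel lid on top, 70 mm high; grip it across its x flats, about 40 mm up. Loose, 0.1-0.35 kg, starts upright on its mat, underside 9 mm above the sill, within 4 mm and 0.1 rad of the mat's centre and yaw. Origin: centre of underside.
- mill: Yellow round pepper mill with a wooden top, 50 mm in diameter and straight-sided up to 52 mm, 80 mm high (steel nub included); grip it round the yellow part, about 40 mm up. Loose, 0.1-0.35 kg, starts upright on its mat, underside 9 mm above the sill, within 4 mm and 0.1 rad of the mat's centre and yaw. Origin: centre of underside.
- caddy_mat: Red square mat, 62 x 62 x 3 mm, fixed on the floor of one compartment of the white rack, under the caddy at the start; it stays there and so shows where the caddy stood. Origin: centre of its underside, 6 mm above the sill; axes as the rack's. Which compartment it is in varies.
- timer_mat: Faded blue square mat, 62 x 62 x 3 mm, fixed on the floor of one compartment of the white rack, under the egg timer at the start; it stays there and so shows where the egg timer stood. Origin: centre of its underside, 6 mm above the sill; axes as the rack's. Which compartment it is in varies.
- jar_mat: Green square mat, 62 x 62 x 3 mm, fixed on the floor of one compartment of the white rack, under the jar at the start; it stays there and so shows where the jar stood. Origin: centre of its underside, 6 mm above the sill; axes as the rack's. Which compartment it is in varies.
- mill_mat: Yellow square mat, 62 x 62 x 3 mm, fixed on the floor of one compartment of the white rack, under the pepper mill at the start; it stays there and so shows where the pepper mill stood. Origin: centre of its underside, 6 mm above the sill; axes as the rack's. Which compartment it is in varies.
- old_rack: The white rack in which the row stands at the start. Origin: centre of underside. 80 (x) x 308 (y) mm, floor 6 mm thick; rim and dividers 4 mm thick, top 14 mm above the sill. Four compartments, 72 x 72 mm inside, at y = -114, -38, 38, 114 mm, x = 0; +y is the robot's left. Fixed; place varies, yaw within 0.12 rad, nearer or farther rack.
- new_rack: The dark wooden rack, empty at the start, centre 155 to 200 mm in x from the white one's. Origin: centre of underside. 80 (x) x 308 (y) mm, floor 6 mm thick; rim and dividers 4 mm thick, top 14 mm above the sill. Four compartments, 72 x 72 mm inside, at y = -114, -38, 38, 114 mm, x = 0; +y is the robot's left. Fixed; place varies, yaw within 0.12 rad, nearer or farther rack.

How it is judged (in metres and radians):
At the end, for the whole second after the job is handed in: Each of the four stands upright (within 0.1 rad) and at rest on the floor of its own compartment of the wooden rack, within 15 mm of the compartment's centre each way and 4 mm of floor height, in the compartment that mirrors, end for end, the one of the white rack it came from (((y of caddy_mat in the frame of old_rack between -0.134 and -0.094 m and y of caddy in the frame of new_rack between 0.099 and 0.129 m) or (y of caddy_mat in the frame of old_rack between -0.058 and -0.018 m and y of caddy in the frame of new_rack between 0.023 and 0.053 m) or (y of caddy_mat in the frame of old_rack between 0.018 and 0.058 m and y of caddy in the frame of new_rack between -0.053 and -0.023 m) or (y of caddy_mat in the frame of old_rack between 0.094 and 0.134 m and y of caddy in the frame of new_rack between -0.129 and -0.099 m)) and x of caddy in the frame of new_rack between -0.015 and 0.015 m and z of caddy in the frame of new_rack between 0.002 and 0.01 m and angle between each of caddy, timer, jar, mill's own z axis and vertical below 0.1 rad and linear speed of each of caddy, timer, jar, mill below 0.02 m/s and ((y of timer_mat in the frame of old_rack between -0.134 and -0.094 m and y of timer in the frame of new_rack between 0.099 and 0.129 m) or (y of timer_mat in the frame of old_rack between -0.058 and -0.018 m and y of timer in the frame of new_rack between 0.023 and 0.053 m) or (y of timer_mat in the frame of old_rack between 0.018 and 0.058 m and y of timer in the frame of new_rack between -0.053 and -0.023 m) or (y of timer_mat in the frame of old_rack between 0.094 and 0.134 m and y of timer in the frame of new_rack between -0.129 and -0.099 m)) and x of timer in the frame of new_rack between -0.015 and 0.015 m and z of timer in the frame of new_rack between 0.002 and 0.01 m and ((y of jar_mat in the frame of old_rack between -0.134 and -0.094 m and y of jar in the frame of new_rack between 0.099 and 0.129 m) or (y of jar_mat in the frame of old_rack between -0.058 and -0.018 m and y of jar in the frame of new_rack between 0.023 and 0.053 m) or (y of jar_mat in the frame of old_rack between 0.018 and 0.058 m and y of jar in the frame of new_rack between -0.053 and -0.023 m) or (y of jar_mat in the frame of old_rack between 0.094 and 0.134 m and y of jar in the frame of new_rack between -0.129 and -0.099 m)) and x of jar in the frame of new_rack between -0.015 and 0.015 m and z of jar in the frame of new_rack between 0.002 and 0.01 m and ((y of mill_mat in the frame of old_rack between -0.134 and -0.094 m and y of mill in the frame of new_rack between 0.099 and 0.129 m) or (y of mill_mat in the frame of old_rack between -0.058 and -0.018 m and y of mill in the frame of new_rack between 0.023 and 0.053 m) or (y of mill_mat in the frame of old_rack between 0.018 and 0.058 m and y of mill in the frame of new_rack between -0.053 and -0.023 m) or (y of mill_mat in the frame of old_rack between 0.094 and 0.134 m and y of mill in the frame of new_rack between -0.129 and -0.099 m)) and x of mill in the frame of new_rack between -0.015 and 0.015 m and z of mill in the frame of new_rack between 0.002 and 0.01 m); the robot touches nothing.
It fails at once if the caddy is tipped over (angle between caddy's own z axis and vertical above 0.7 rad).
It fails at once if the timer is tipped over (angle between timer's own z axis and vertical above 0.7 rad).
It fails at once if the jar is tipped over (angle between jar's own z axis and vertical above 0.7 rad).
It fails at once if the mill is tipped over (angle between mill's own z axis and vertical above 0.7 rad).
It also fails if it takes over 101 s, if anything falls off the work surface, if the arm or the gripper's body presses on something with over 40 N, if the wrist force passes 120 N, or if a joint passes its speed limit or range.

## Robot

A 6-joint arm with a two-finger parallel gripper is mounted at the origin on the work surface. World frame = base frame: x ahead of the robot, y to its left, z up, the work surface at z = 0. Lengths are in mm, angles in rad, forces in N, time in s.
With the tool pointing down it reaches from about 425 to 1125 mm from the base axis. Payload 14.9 kg.
Tool frame: the origin (TCP) lies on the centre line of the jaws, within the pads' length; the fingertips stand 17 mm ahead of it and the grasp point (between the pads) lies 2 mm behind it (r.tip_reach is the distance from the TCP to the fingertips, in mm); z points along the fingers, y is the line along which they close (so a half turn about z gives the same grasp; the last joint's range is limited). The gripper opens to 91 mm and grips with 3 to 60 N. Pads are 32 mm wide; open, the fingers measure 118 mm over their backs; the gripper's body (76 mm by 178 mm) begins 60 mm behind the grasp point.
Start: joints at [-1.156, 0.379, 1.734, -0, 1.028, -0.033], TCP at [303.086, -630.997, 230.932] pointing down, gripper open.
Joint ranges: [-2.77, 2.77], [-0.74, 2.19], [0, 2.66], [-1.06, 4.2], [0.31, 2.87], [-3.08, 3.08]. Speed limits (rad/s): [1.89, 1.89, 2.39, 3.14, 3.14, 3.14].

## Interface

Orientations are given as a rotation vector (axis times angle).
In Python, from station import r gives the robot as it stands.
- The arm moves only by the tool apply_moves, never from a script. Its argument "targets" is a list of rows, each a list of 7 numbers: the shift along the tool's x, y, z in m, then the turn, a rotation vector about the tool's x, y, z in degrees, then the finger opening in m, from 0 to 0.0912. In form: [[x, y, z, ax, ay, az, gripper], ...]. A call has 1 to 12 rows; each row shifts and turns the commanded pose from where the row before left it, along the tool's axes as they then stand; what a row does not reach is not made up. A row lasts 1/12 s, in which the tool goes at most 41.7 mm and 7.16 degrees, less where a joint would pass 70% of its speed; a pose out of reach is approached as far as the arm can. A call is refused whole if a number of a shift passes 0.0417 or a number of a turn 7.16, either way. A call with a gripper value outside its range is refused whole. The fingers move at their own pace and stop on an object; "grip_force" is the grip in N (left out, the last holds). Time passes only in rows, so rows that do not move let the fingers close. It gives the time, the measured TCP pose, the force, the opening and the grip force at its end, in the units of the state.
- r.read_state(): the state, without advancing time (a new reading comes with each control period).
- r.snapshot(name): name is "scene" or "top" or "wrist"; returns the picture (400x640x3 uint8, red, green, blue); there is no depth.
- r.camera_info(name): a dict with "vertical_fov" (degrees; the focal length in pixels is half the picture's height over the tangent of half this angle, whatever the lens; pixels are square), "cx", "cy" (the principal point, pixels), "eye" and "attitude" of the camera in the world. Camera axes: x right, y up, looking along -z (the intrinsics and any distortion apply to the point x, -y, -z); pixel columns grow to the right and rows downward; lengths in mm; the calibration is good to about 2 mm. A picture is of the moment at which its call begins: read the wrist's pose just before it. camera_info takes no time and is no camera call; for the wrist camera it gives the pose at the moment of the call.
- r.sign_off(): hands the job in; it is judged then, once.
Trained networks look in the newest picture that a camera, given by its name, has taken for a name from the list of things; names that differ only in an ending like _2 or _b are one class to them, and where a whole thing is asked for, a point or a joint stands for the part that bears it (a point fixed in the world has none). Each returns a list of dicts, best first, with "p" (0 to 1); they miss things now and then, are a little off and sometimes report something else, mostly with a low value. They report only what shows in the picture. A call takes as long as a camera call.
- r.recognise(camera, thing): "at" ([x, y, z] in mm, in world coordinates, good to about 4 mm: the middle of the surface that is visible of it).
The state is a dict: "t": time; "qpos": joint angles; "qvel": joint speeds; "effort": joint torques, N m; "eef_pos": TCP position; "orientation": TCP orientation; "ft_force": force on the tool from outside, world axes, zero at the start; "torque": the same for the moment, N m; "grip_width": opening from 0.0 (shut) to 1.0 (fully open); "grasp_force": force on a finger pad.
Only numpy, scipy, OpenCV 4.12 (cv2) and the standard library are available. Lean on these libraries where they do the work, as an engineer would, in place of code of your own. Each camera call takes 0.05 s, during which the arm holds its last target. There are 200 camera calls.

## Working session

There is one attempt and no reset: what is moved stays moved. The work goes in short steps, Python scripts to look and compute and a tool call to move; the robot and the scene stay as the last step left them, time stands still between calls to the robot, and variables do not carry over. Pictures are saved under pics/ and viewed, at most 14 in all, crops included, and the job is handed in when it is done.

Besides the shell and the picture viewer there is one more tool, called after "Emit:" as name([rows], argument=value, ...), one row to a line, values as JSON. apply_moves: Moves the arm, as the interface text tells. Its arguments: {"type":"object","properties":{"targets":{"type":"array","items":{"type":"array","items":{"type":"number"}}},"grip_force":{"type":"number"}},"required":["targets"]}

```bash
ls; mkdir -p pics
python3 - <<'E'
from station import r
import cv2,numpy as np
for n in ("top","scene"):
    im=r.snapshot(n); cv2.imwrite(f"pics/{n}0.png",im[:,:,::-1]); print(n,r.camera_info(n))
    for th in ("caddy","timer","jar","mill","caddy_mat","timer_mat","jar_mat","mill_mat","old_rack","new_rack"):
        d=r.recognise(n,th); print(th,[(np.round(x["at"]).tolist(),round(x["p"],2)) for x in d[:2]])
print(r.read_state())
E
```

```text
pics
top {'vertical_fov': 42.741130834188, 'cx': 320.0638487261939, 'cy': 193.8802418508419, 'eye': array([430.41605339, -28.61776907, 734.29801812]), 'attitude': array([ 0.14995452, -0.14133768, -1.57027951])}
caddy [([468.0, 49.0, 87.0], 0.69)]
timer [([462.0, 123.0, 71.0], 0.96)]
jar [([471.0, -99.0, 80.0], 0.86), ([464.0, 9.0, 10.0], 0.55)]
mill [([470.0, -22.0, 84.0], 0.66)]
caddy_mat [([470.0, 28.0, 5.0], 0.71)]
timer_mat [([468.0, 107.0, 9.0], 0.59)]
jar_mat [([458.0, -79.0, 5.0], 0.86)]
mill_mat [([472.0, -39.0, 11.0], 0.75)]
old_rack [([465.0, 7.0, 6.0], 0.98)]
new_rack [([650.0, 34.0, 6.0], 0.71)]
scene {'vertical_fov': 47.80771519665661, 'cx': 313.32909230083885, 'cy': 203.87012133740282, 'eye': array([1042.93718846, -239.77527112,  448.41316701]), 'attitude': array([0.79482334, 0.52505969, 1.05555574])}
caddy []
timer [([485.0, 123.0, 51.0], 0.98)]
jar [([490.0, -110.0, 56.0], 0.82), ([486.0, -40.0, 7.0], 0.3)]
mill [([488.0, -27.0, 57.0], 0.55)]
caddy_mat [([490.0, 31.0, 13.0], 0.79)]
timer_mat [([488.0, 113.0, 10.0], 0.74)]
jar_mat [([490.0, 33.0, 12.0], 0.5), ([494.0, -80.0, 13.0], 0.43)]
mill_mat [([486.0, -42.0, 9.0], 0.87)]
old_rack [([508.0, -15.0, 11.0], 0.59)]
new_rack [([648.0, 21.0, 10.0], 0.56)]
{'t': 1.1, 'qpos': array([-1.15630364e+00,  3.78900086e-01,  1.73420689e+00,  4.52936717e-06,
        1.02848425e+00, -3.33033754e-02]), 'qvel': array([-0.00101974,  0.0006516 ,  0.00072077,  0.00070181,  0.00137265,
        0.0018705 ]), 'effort': array([-9.52874179e-04, -7.63715959e+01, -4.34738195e+01,  6.50380366e-02,
        3.89975833e-02, -5.41280326e-05]), 'eef_pos': array([ 303.0847295 , -630.99724825,  230.92828426]), 'orientation': array([3.06317668e+00, 6.97530480e-01, 6.41037691e-06]), 'ft_force': array([-0.40974094, -0.41321713,  0.85596537]), 'torque': array([ 0.00162721,  0.00490597, -0.03527446]), 'grasp_force': 0.0, 'grip_width': 0.9994813873066035}
```

View pics/top0.png

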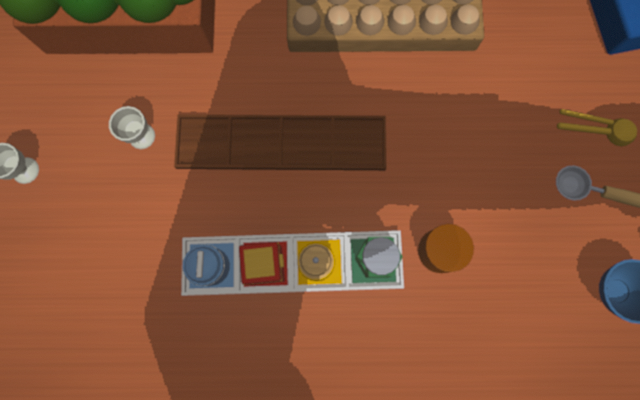

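View pics/scene0.png

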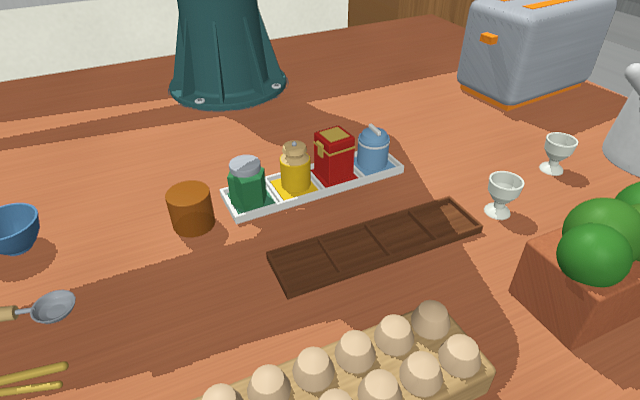

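The row runs, from left (+y), timer, caddy, mill, jar. In the top picture the white rack's corners are near (182,238), (401,231), (404,288), (183,295) and the wooden rack's near (178,114), (385,116), (386,169), (176,169). A brown cylinder stands to the right of the white rack, and an egg cup to the left of the wooden one.

```bash
cat > h.py <<'E'
import numpy as np, cv2
from scipy.spatial.transform import Rotation as R
from scipy.optimize import least_squares
from station import r
def cam(n):
    c=r.camera_info(n); f=200/np.tan(np.radians(c["vertical_fov"])/2); return c,f,R.from_rotvec(c["attitude"]).as_matrix()
def unproj(n,uv,z,C=None):
    c,f,A=C or cam(n); uv=np.atleast_2d(np.float64(uv))
    d=np.c_[(uv[:,0]-c["cx"])/f,-(uv[:,1]-c["cy"])/f,-np.ones(len(uv))]@A.T
    e=np.array(c["eye"]); return e+d*((z-e[2])/d[:,2])[:,None]
def proj(n,P,C=None):
    c,f,A=C or cam(n); q=(np.atleast_2d(P)-c["eye"])@A
    return np.c_[c["cx"]+f*q[:,0]/-q[:,2],c["cy"]-f*q[:,1]/-q[:,2]]
def go(x,y,z,yaw):  # what is left to go, tool axes (mm, deg); tool x axis along world direction yaw
    s=r.read_state(); M=R.from_rotvec(s["orientation"]).as_matrix()
    d=M.T@(np.array([x,y,z])-s["eef_pos"])
    T=np.c_[[np.cos(yaw),np.sin(yaw),0],[np.sin(yaw),-np.cos(yaw),0],[0,0,-1]]
    return np.round(d,1),np.round(R.from_matrix(M.T@T).as_rotvec(degrees=True),2)
E
python3 - <<'E'
from h import *
C=cam("top")
W=[(182,238),(401,231),(404,288),(183,295)]; N=[(178,114),(385,116),(386,169),(176,169)]
def rack(c,L):  # corners of top rim, order: far-left, far-right, near-right, near-left
    loc=np.array([[40,154],[40,-154],[-40,-154],[-40,154]])
    P=unproj("top",c,14,C)[:,:2]
    f=lambda p:((loc@np.array([[np.cos(p[2]),np.sin(p[2])],[-np.sin(p[2]),np.cos(p[2])]])+p[:2])-P).ravel()
    s=least_squares(f,[P[:,0].mean(),P[:,1].mean(),0]); print(L,np.round(s.x,3),"resid",np.round(s.fun,1)); 
rack(W,"white"); rack(N,"wood")
im=cv2.imread("pics/top0.png")
a=cv2.resize(im[105:180,165:400],None,fx=3.4,fy=3.4,interpolation=cv2.INTER_CUBIC);b=cv2.resize(im[220:305,165:400],None,fx=3.4,fy=3.4,interpolation=cv2.INTER_CUBIC)
cv2.imwrite("pics/crop1.png",np.vstack([a,b])); print(a.shape,b.shape)
for p in [(575,183)]: print(unproj("top",p,20,C))
print("brown cyl",unproj("top",[(449,243)],60,C), "cup",unproj("top",[(130,125)],50,C),"carton",unproj("top",[(380,40)],40,C))
E
```

```text
white [4.67728e+02 1.40350e+01 2.80000e-02] resid [ 0.3 -1.3  0.5  0.3 -0.2 -0.4 -0.6  1.4]
wood [ 6.43392e+02  3.17610e+01 -1.00000e-02] resid [-1.9  0.5 -0.  -1.5  0.2 -1.4  1.7  2.4]
(255, 799, 3) (289, 799, 3)
[[ 578.33477697 -387.88162561   20.        ]]
brown cyl [[ 490.23793315 -194.6581129    60.        ]] cup [[658.23618432 240.74035327  50.        ]] carton [[ 789.35492573 -113.66911741   40.        ]]
```

View pics/crop1.png

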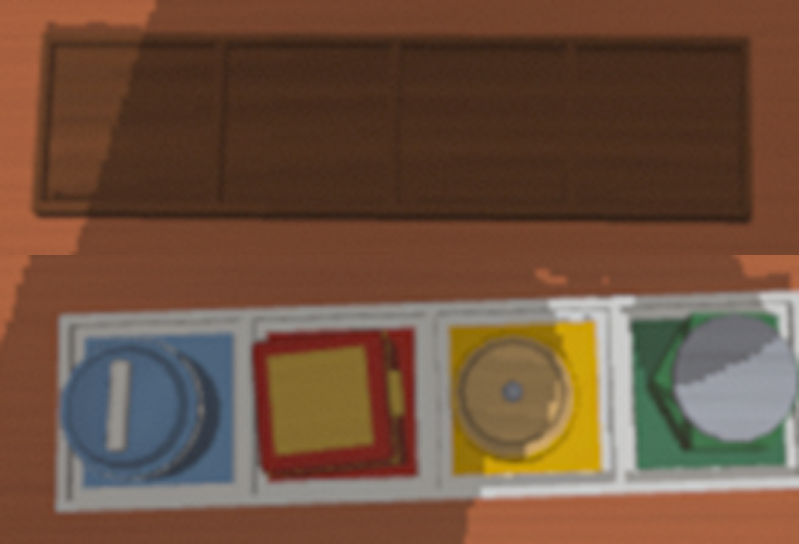

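The rim corners fit to about 2 mm, so the sill is z = 0 and the sizes hold. The wooden racks' targets are jar +114, mill +38, caddy −38 and timer −114. Next I estimate the objects and plan the approach.

```bash
cat >> h.py <<'E'
def rows(x,y,z,yaw,n):  # straight line in n equal rows, per-row shift (mm) and turn (deg) in tool axes
    s=r.read_state(); M=R.from_rotvec(s["orientation"]).as_matrix()
    T=np.c_[[np.cos(yaw),np.sin(yaw),0],[np.sin(yaw),-np.cos(yaw),0],[0,0,-1]]
    w=R.from_matrix(M.T@T).as_rotvec()/n; dw=(np.array([x,y,z])-s["eef_pos"])/n
    for i in range(n): print(np.round(M.T@dw).tolist(),np.round(np.degrees(w),1).tolist()); M=M@R.from_rotvec(w).as_matrix()
WH=(467.7,14.0,.028); WD=(643.4,31.8,-.010)
def slot(k,y): return np.array([k[0]-np.sin(k[2])*y,k[1]+np.cos(k[2])*y])
E
python3 - <<'E'
from h import *
C=cam("top")
for n,uv,z,y in [("timer",(199.7,264.1),79,114),("caddy",(259.1,262.6),85,38),("mill",(315.6,260),89,-38),("jar",(381.5,256.2),79,-114)]:
    print(n,unproj("top",uv,z,C)[0].round(1),slot(WH,y).round(1),slot(WD,-y).round(1))
rows(468,-20,230,np.pi/2+.028,18)
E
```

```text
timer [463.1 128.4  79. ] [464.5 128. ] [642.3 -82.2]
caddy [464.4  52.   85. ] [466.6  52. ] [643.   -6.2]
mill [467.1 -19.4  89. ] [468.8 -24. ] [643.8  69.8]
jar [ 472.1 -103.2   79. ] [ 470.9 -100. ] [644.5 145.8]
[23.0, -27.0, 0.0] [0.0, -0.0, -3.7]
[25.0, -25.0, 0.0] [0.0, -0.0, -3.7]
[26.0, -23.0, 0.0] [0.0, -0.0, -3.7]
[28.0, -22.0, 0.0] [0.0, -0.0, -3.7]
[29.0, -20.0, 0.0] [0.0, -0.0, -3.7]
[30.0, -18.0, 0.0] [0.0, -0.0, -3.7]
[31.0, -16.0, 0.0] [0.0, -0.0, -3.7]
[32.0, -14.0, 0.0] [0.0, -0.0, -3.7]
[33.0, -12.0, 0.0] [0.0, -0.0, -3.7]
[34.0, -10.0, 0.0] [0.0, -0.0, -3.7]
[34.0, -8.0, 0.0] [0.0, -0.0, -3.7]
[35.0, -5.0, 0.0] [0.0, -0.0, -3.7]
[35.0, -3.0, 0.0] [0.0, -0.0, -3.7]
[35.0, -1.0, 0.0] [0.0, -0.0, -3.7]
[35.0, 1.0, 0.0] [0.0, -0.0, -3.7]
[35.0, 4.0, 0.0] [0.0, -0.0, -3.7]
[35.0, 6.0, 0.0] [0.0, -0.0, -3.7]
[34.0, 8.0, 0.0] [0.0, -0.0, -3.7]
```

Emit:
apply_moves([
  [0.023,-0.027,0,0,0,-3.7,0.091],
  [0.025,-0.025,0,0,0,-3.7,0.091],
  [0.026,-0.023,0,0,0,-3.7,0.091],
  [0.028,-0.022,0,0,0,-3.7,0.091],
  [0.029,-0.02,0,0,0,-3.7,0.091],
  [0.03,-0.018,0,0,0,-3.7,0.091],
  [0.031,-0.016,0,0,0,-3.7,0.091],
  [0.032,-0.014,0,0,0,-3.7,0.091],
  [0.033,-0.012,0,0,0,-3.7,0.091],
  [0.034,-0.01,0,0,0,-3.7,0.091],
  [0.034,-0.008,0,0,0,-3.7,0.091],
  [0.035,-0.005,0,0,0,-3.7,0.091],
], grip_force=20)

```text
t: 2.1
eef_pos: [412.0, -221.7, 231.2]
orientation: [2.57, 1.807, 0.0]
ft_force: [0.7, -0.6, -0.1]
grip_width: 0.999
grasp_force: 0.0
```

Emit:
apply_moves([
  [0.035,-0.003,0,0,0,-3.7,0.091],
  [0.035,-0.001,0,0,0,-3.7,0.091],
  [0.035,0.001,0,0,0,-3.7,0.091],
  [0.035,0.004,0,0,0,-3.7,0.091],
  [0.035,0.006,0,0,0,-3.7,0.091],
  [0.034,0.008,0,0,0,-3.7,0.091],
  [0,0,0,0,0,0,0.091],
  [0,0,0,0,0,0,0.091],
])

```text
t: 2.77
eef_pos: [466.1, -18.2, 231.1]
orientation: [2.174, 2.268, 0.0]
ft_force: [-0.5, -0.4, 0.2]
grip_width: 0.997
grasp_force: 0.0
```

Run:
```python
from h import *
print(r.read_state()["eef_pos"],go(468,-20,230,np.pi/2+.028))
C=cam("wrist"); im=r.snapshot("wrist"); cv2.imwrite("pics/w1.png",im[:,:,::-1]); print(C[0])
for n,z in (("timer",79),("caddy",85),("mill",89),("jar",79)):
    print(n,[(np.round(x["at"]).tolist(),round(x["p"],2)) for x in r.recognise("wrist",n)[:1]])
```

```text
[466.07893326 -18.18263396 231.06944873] (array([-1.9,  1.8,  1.1]), array([0.02, 0.  , 0.82]))
{'vertical_fov': 68.36520492757218, 'cx': 320.15360209437404, 'cy': 196.44604807513815, 'eye': array([463.99475104,  47.8505384 , 384.65437078]), 'attitude': array([-0.23920544, -0.00609756,  0.04149483])}
timer [([464.0, 126.0, 69.0], 0.73)]
caddy [([467.0, 56.0, 83.0], 0.91)]
mill [([468.0, -12.0, 78.0], 0.92)]
jar [([476.0, -79.0, 60.0], 0.92)]
```

View pics/w1.png

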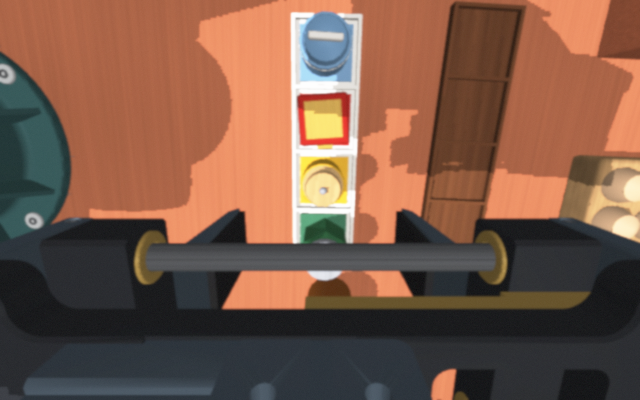

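The wrist picture shows the timer knob at (325,36), caddy top at (323,119) and mill nub at (323,190). The jar is hidden behind the gripper. The white rack's left corners are (292,14) and (361,14), and the wooden rack's far-left corners (452,4) and (524,8).

Run:
```python
from h import *
C=cam("wrist")
for n,uv,z in [("timer",(325,36),79),("caddy",(323,119),85),("mill",(323,190),89),("Wl near",(292,14),14),("Wl far",(361,14),14),("Nl near",(452,4),14),("Nl far",(524,8),14)]:
    print(n,unproj("wrist",uv,z,C)[0].round(1))
for k in (WH,WD): print([slot((k[0]+dx,k[1],k[2]),154).round(1) for dx in(-40,40)])
```

```text
timer [465.8 126.9  79. ]
caddy [466.8  51.   85. ]
mill [469.5 -19.5  89. ]
Wl near [428.2 165.2  14. ]
Wl far [505.8 168.1  14. ]
Nl near [606.7 181.9  14. ]
Nl far [687.9 180.9  14. ]
[array([423.4, 167.9]), array([503.4, 167.9])]
[array([604.9, 185.8]), array([684.9, 185.8])]
```

The two cameras agree to about 3 mm. I start with the mill at (468.5, −19.5).

Emit:
apply_moves([
  [-0.001,0.002,0.03,0,0,0.8,0.091],
  [0,0,0.035,0,0,0,0.091],
  [0,0,0.035,0,0,0,0.091],
  [0,0,0.035,0,0,0,0.091],
  [0,0,0.03,0,0,0,0.091],
  [0,0,0.019,0,0,0,0.091],
  [0,0,0,0,0,0,0.091],
  [0,0,0,0,0,0,0.04],
  [0,0,0,0,0,0,0.04],
  [0,0,0,0,0,0,0.04],
  [0,0,0,0,0,0,0.04],
  [0,0,0,0,0,0,0.04],
])

```text
t: 4.02
eef_pos: [468.5, -20.5, 48.0]
orientation: [2.192, 2.248, 0.002]
ft_force: [0.3, 1.4, -0.4]
grip_width: 0.665
grasp_force: 0.0
```

Emit:
apply_moves([
  [0,0,0,0,0,0,0.04],
  [0,0,0,0,0,0,0.04],
  [0,0,0,0,0,0,0.04],
  [0,0,0,0,0,0,0.04],
  [0,0,0,0,0,0,0.04],
  [0,0,-0.01,0,0,0,0.04],
  [0,0,-0.03,0,0,0,0.04],
  [0,0,-0.035,0,0,0,0.04],
  [0,0,-0.035,0,0,0,0.04],
  [0,0,0,0,0,0,0.04],
])

```text
t: 4.85
eef_pos: [470.8, -20.6, 163.0]
orientation: [2.189, 2.245, 0.008]
ft_force: [1.7, -0.8, -1.3]
grip_width: 0.55
grasp_force: 20.0
```

```bash
sed -i 's/^WH=.*/WH=(469,13.0,.028); WD=(644.5,30.0,-.010)/' h.py
python3 - <<'E'
from h import *
s=slot(WD,38); print(s,r.read_state()["eef_pos"],go(*s,158,np.pi/2-.010))
im=r.snapshot("top"); cv2.imwrite("pics/top1.png",cv2.resize(im[80:310,120:520],None,fx=2,fy=2)[:,:,::-1])
E
```

```text
[644.87999367  67.99810002] [470.78701995 -20.57722637 163.0474771 ] (array([ 84.1, 176.2,   6.4]), array([0.46, 0.04, 2.03]))
```

View pics/top1.png

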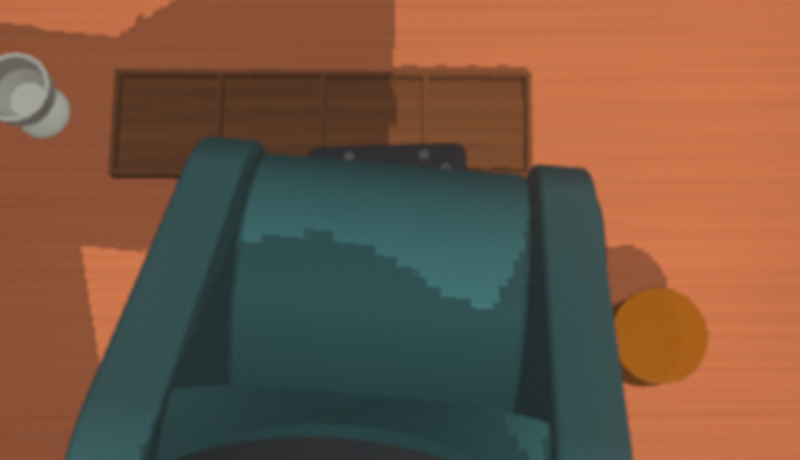

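The gripper holds the mill (50.2 mm opening, 20 N). The arm hides the white rack from the top camera, and the wooden rack has not moved.

Emit:
apply_moves([
  [0.014,0.029,0,0,0,0.3,0.04],
  [0.014,0.029,0,0,0,0.3,0.04],
  [0.014,0.029,0,0,0,0.4,0.04],
  [0.014,0.029,0,0,0,0.3,0.04],
  [0.014,0.029,0,0,0,0.4,0.04],
  [0.013,0.029,0,0,0,0.3,0.04],
  [0,0,0,0,0,0,0.04],
  [0,0,0,0,0,0,0.04],
])

```text
t: 5.57
eef_pos: [641.0, 65.1, 155.4]
orientation: [-2.23, -2.211, 0.002]
ft_force: [-0.4, -0.9, -1.5]
grip_width: 0.544
grasp_force: 20.0
```

Run:
```python
from h import *
s=slot(WD,38); print(r.read_state()["eef_pos"],go(*s,46,np.pi/2-.010))
C=cam("wrist"); im=r.snapshot("wrist"); cv2.imwrite("pics/w2.png",im[:,:,::-1])
for k in (-114,-38,38,114): print(k,proj("wrist",np.r_[slot(WD,k),6],C).round())
```

```text
[640.97878719  65.11733434 155.44396872] (array([  2.9,   4.1, 109.4]), array([-0.1 ,  0.01,  0.08]))
-114 [[323. 313.]]
-38 [[323. 253.]]
38 [[323. 187.]]
114 [[323. 111.]]
```

View pics/w2.png

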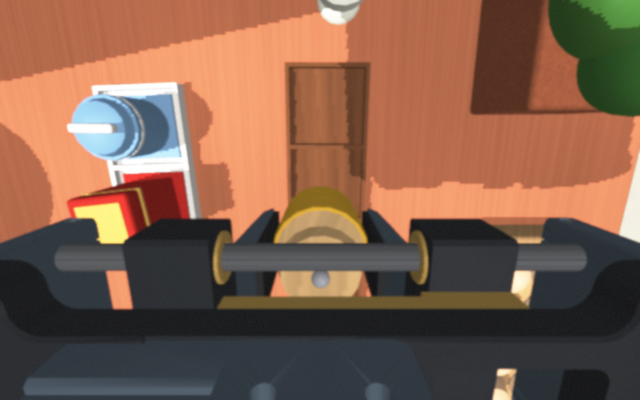

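Here the wooden rack's left end is at row 64 (columns 287–369) and its divider at row 145; the mill hangs straight in the jaws.

Run:
```python
from h import *
C=cam("wrist")
for n,uv in [("L near",(287,64)),("L far",(369,63)),("div",(327,145)),("div near",(289,145))]: print(n,unproj("wrist",uv,14,C)[0].round(1))
print(slot(WD,154),slot(WD,76))
im=cv2.imread("pics/w2.png"); cv2.imwrite("pics/w2c.png",cv2.resize(im[50:200,260:400],None,fx=4,fy=4,interpolation=cv2.INTER_CUBIC))
```

```text
L near [611.  185.7  14. ]
L far [687.1 185.9  14. ]
div [647.8 111.1  14. ]
div near [610.3 111.4  14. ]
[646.03997433 183.99230006] [645.25998733 105.99620003]
```

View pics/w2c.png

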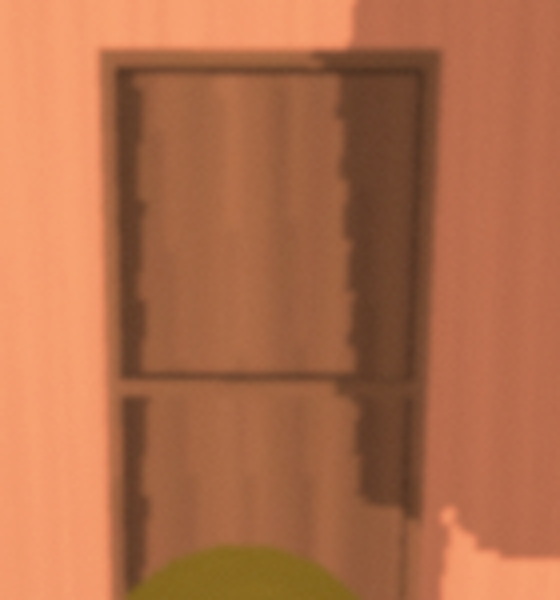

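```bash
sed -i 's/^WH=.*/WH=(469,13.0,.028); WD=(646,32.0,-.010)/' h.py
python3 - <<'E'
from h import *
s=slot(WD,38); print(s,go(s[0],s[1]-.5,46,np.pi/2-.010))
E
```

```text
[646.37999367  69.99810002] (array([  4.9,   6.6, 109.5]), array([-0.14,  0.01,  0.06]))
```

Emit:
apply_moves([
  [0.002,0.003,0.02,0,0,0,0.04],
  [0.002,0.002,0.03,0,0,0,0.04],
  [0,0,0.03,0,0,0,0.04],
  [0,0,0.015,0,0,0,0.04],
  [0,0,0.006,0,0,0,0.04],
  [0,0,0,0,0,0,0.04],
  [0,0,0,0,0,0,0.04],
])

```text
t: 6.2
eef_pos: [646.1, 68.3, 56.8]
orientation: [2.232, 2.21, 0.001]
ft_force: [0.1, 0.1, -0.8]
grip_width: 0.543
grasp_force: 20.0
```

Run:
```python
from h import *
s=slot(WD,38); print(s,r.read_state(),go(s[0],s[1]-.5,45,np.pi/2-.010))
```

```text
[646.37999367  69.99810002] {'t': 6.2, 'qpos': array([6.94863291e-02, 5.39737145e-01, 1.88378188e+00, 5.51556160e-05,
       7.17616800e-01, 7.91960069e-02]), 'qvel': array([ 0.00090342, -0.01737695, -0.01156101,  0.00210529, -0.00045953,
       -0.00043713]), 'effort': array([-5.54053264e-02, -7.55856586e+01, -3.10540974e+01,  5.07225632e-02,
       -1.30689958e-03, -3.95384021e-03]), 'eef_pos': array([646.1413796 ,  68.33591061,  56.81814768]), 'orientation': array([2.23205356e+00, 2.21039374e+00, 5.80831533e-04]), 'ft_force': array([ 0.0575912 ,  0.0542396 , -0.84047798]), 'torque': array([-0.03711288, -0.14778779, -0.00994582]), 'grasp_force': 19.99965012073517, 'grip_width': 0.5429619258658561} (array([ 1.2,  0.2, 11.8]), array([ 0.03, -0.  ,  0.01]))
```

Emit:
apply_moves([
  [0.001,0,0.006,0,0,0,0.04],
  [0,0,0.0055,0,0,0,0.04],
  [0,0,0,0,0,0,0.04],
  [0,0,0,0,0,0,0.04],
])

```text
t: 6.53
eef_pos: [646.1, 69.6, 44.7]
orientation: [2.232, 2.211, 0.0]
ft_force: [0.4, -0.0, -1.9]
grip_width: 0.544
grasp_force: 20.0
```

Emit:
apply_moves([
  [0,0,0,0,0,0,0.085],
  [0,0,0,0,0,0,0.085],
  [0,0,0,0,0,0,0.085],
  [0,0,0,0,0,0,0.085],
  [0,0,0,0,0,0,0.085],
  [0,0,0,0,0,0,0.085],
  [0,0,0,0,0,0,0.085],
  [0,0,-0.01,0,0,0,0.091],
  [0,0,-0.03,0,0,0,0.091],
  [0,0,-0.035,0,0,0,0.091],
  [0,0,-0.035,0,0,0,0.091],
  [0,0,0,0,0,0,0.091],
])

```text
t: 7.53
eef_pos: [649.3, 69.8, 161.9]
orientation: [2.228, 2.207, 0.011]
ft_force: [2.4, 0.6, 1.5]
grip_width: 0.995
grasp_force: 0.0
```

Emit:
apply_moves([
  [-0.02,-0.022,-0.01,0,0,-0.3,0.091],
  [-0.022,-0.022,-0.01,0,0,-0.3,0.091],
  [-0.022,-0.022,-0.01,0,0,-0.3,0.091],
  [-0.022,-0.022,-0.01,0,0,-0.3,0.091],
  [-0.022,-0.022,-0.01,0,0,-0.3,0.091],
  [-0.022,-0.022,-0.01,0,0,-0.3,0.091],
  [-0.022,-0.022,-0.01,0,0,-0.2,0.091],
  [-0.022,-0.022,0,0,0,-0.2,0.091],
  [0,0,0,0,0,0,0.091],
  [0,0,0,0,0,0,0.091],
])

```text
t: 8.37
eef_pos: [471.0, -106.8, 225.2]
orientation: [2.191, 2.25, 0.001]
ft_force: [-0.1, 0.0, -0.1]
grip_width: 1.0
grasp_force: 0.0
```

Run:
```python
from h import *
print(r.read_state()["eef_pos"],go(473,-103,47,np.pi/2+.028))
C=cam("wrist"); im=r.snapshot("wrist"); cv2.imwrite("pics/w3.png",im[:,:,::-1])
print(C[0]["eye"],C[0]["attitude"],proj("wrist",[[473,-103,79],[*slot(WH,-114),9],[*slot(WH,-38),9]],C))
cv2.imwrite("pics/w3.png",cv2.resize(im[90:290,200:440],None,fx=3,fy=3,interpolation=cv2.INTER_CUBIC)[:,:,::-1])
```

```text
[ 470.97749604 -106.77400558  225.19146595] (array([  3.8,   1.9, 178.2]), array([ 0.07,  0.02, -0.07]))
[469.81804347 -40.68978095 378.79488023] [-0.23945777 -0.00523644  0.02589283] [[321.03343106 186.31853922]
 [320.16374168 173.47699107]
 [320.05535496 111.15669917]]
```

View pics/w3.png

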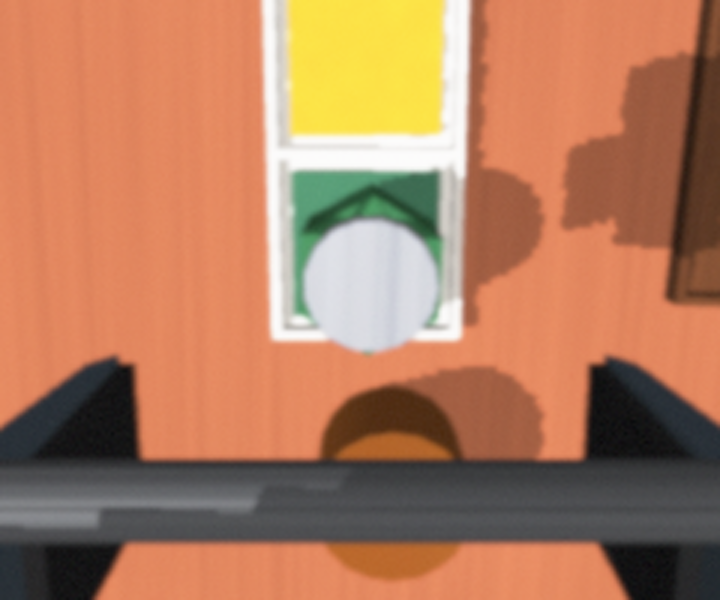

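The lid's centre is at about (324,185), and the wooden rack's near-right corner at (423,190).

Run:
```python
from h import *
C=cam("wrist")
print(unproj("wrist",(323.7,185),79,C),go(474,-102.3,47,np.pi/2+.028))
for uv in [(422.7,190),(290.7,203.3),(354,203.3)]: print(unproj("wrist",uv,14,C)[0])
print(slot((WD[0]-40,*WD[1:]),-154),slot((WH[0]-40,*WH[1:]),-154))
```

```text
[[ 476.37093587 -100.92647029   79.        ]] (array([  3.9,   2.3, 178. ]), array([ 0.06,  0.01, -0.02]))
[ 603.4169104  -117.21002974   14.        ]
[ 436.09709629 -139.14761031   14.        ]
[ 517.21512116 -136.98418066   14.        ]
[ 604.46002567 -121.99230006] [ 433.31143659 -140.93963594]
```

Emit:
apply_moves([
  [0.002,0.001,0.03,0,0,0,0.091],
  [0.002,0.002,0.035,0,0,0,0.091],
  [0,0,0.035,0,0,0,0.091],
  [0,0,0.035,0,0,0,0.091],
  [0,0,0.028,0,0,0,0.091],
  [0,0,0.015,0,0,0,0.091],
  [0,0,0,0,0,0,0.06],
  [0,0,0,0,0,0,0.04],
  [0,0,0,0,0,0,0.04],
  [0,0,0,0,0,0,0.04],
  [0,0,0,0,0,0,0.04],
  [0,0,0,0,0,0,0.04],
])

```text
t: 9.42
eef_pos: [475.0, -102.0, 47.4]
orientation: [2.188, 2.252, 0.001]
ft_force: [-4.5, -1.0, 1.9]
grip_width: 0.589
grasp_force: 2.0
```

Emit:
apply_moves([
  [0,0,0,0,0,0,0.04],
  [0,0,0,0,0,0,0.04],
  [0,0,0,0,0,0,0.04],
  [0,0,0,0,0,0,0.04],
  [0,0,0,0,0,0,0.04],
])

```text
t: 9.83
eef_pos: [474.9, -102.0, 47.3]
orientation: [2.189, 2.253, 0.001]
ft_force: [-2.4, 1.2, 9.6]
grip_width: 0.574
grasp_force: 20.0
```

Emit:
apply_moves([
  [0,0,-0.005,0,0,0,0.04],
  [0,0,-0.025,0,0,0,0.04],
  [0,0,-0.03,0,0,0,0.04],
  [0,0,-0.03,0,0,0,0.04],
  [0,0,-0.02,0,0,0,0.04],
  [0,0,0,0,0,0,0.04],
])

```text
t: 10.33
eef_pos: [476.3, -102.4, 160.5]
orientation: [2.185, 2.249, 0.005]
ft_force: [1.9, -0.9, -2.9]
grip_width: 0.574
grasp_force: 20.0
```

Emit:
apply_moves([
  [0.025,0.017,0,0,0,0.2,0.04],
  [0.025,0.017,0,0,0,0.2,0.04],
  [0.025,0.017,0,0,0,0.2,0.04],
  [0.025,0.018,0,0,0,0.3,0.04],
  [0.025,0.018,0,0,0,0.3,0.04],
  [0.025,0.018,0,0,0,0.3,0.04],
  [0.025,0.017,0,0,0,0.3,0.04],
  [0.025,0.017,0,0,0,0.2,0.04],
  [0.025,0.017,0,0,0,0.2,0.04],
  [0.024,0.018,0,0,0,0.2,0.04],
  [0,0,0,0,0,0,0.04],
  [0,0,0,0,0,0,0.04],
])

```text
t: 11.33
eef_pos: [645.6, 149.7, 154.9]
orientation: [-2.234, -2.208, 0.002]
ft_force: [-0.5, -0.5, -3.5]
grip_width: 0.577
grasp_force: 20.0
```

```bash
sed -i 's/^WH=.*/WH=(470,13.5,.028); WD=(646,33.0,-.013)/' h.py
python3 - <<'E'
from h import *
s=slot(WD,114); print(s,r.read_state()["eef_pos"],go(*s,60,np.pi/2-.013))
C=cam("wrist"); im=r.snapshot("wrist"); cv2.imwrite("pics/w4.png",cv2.resize(im[60:300,200:440],None,fx=2.5,fy=2.5,interpolation=cv2.INTER_CUBIC)[:,:,::-1])
print(proj("wrist",[[*slot((WD[0]+dx,*WD[1:]),154),14] for dx in(-40,40)],C))
E
```

```text
[647.48195826 146.99036714] [645.59151192 149.72857072 154.89269964] (array([-2.7,  2.1, 94.9]), array([-0.08,  0.02,  0.09]))
[[281.11664258 154.853549  ]
 [361.53452467 153.89311503]]
```

View pics/w4.png

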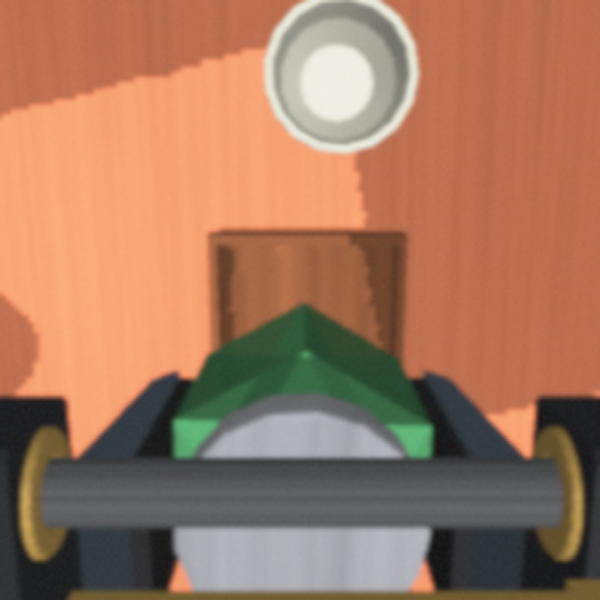

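The jar hangs square. Its lower front corner is at (321,181), and the rack's end rim at row 153 (columns 283–363).

Run:
```python
from h import *
C=cam("wrist")
print(unproj("wrist",(321.2,181.2),154.9-47.3+9,C),unproj("wrist",[(283.2,152.8),(362.8,152.8)],14,C))
```

```text
[[646.8833249  178.46919812 116.6       ]] [[609.4713175  188.11540483  14.        ]
 [688.55683261 187.12027739  14.        ]]
```

Emit:
apply_moves([
  [-0.001,0.001,0.02,0,0,0,0.04],
  [-0.001,0.001,0.03,0,0,0,0.04],
  [0,0,0.03,0,0,0,0.04],
  [0,0,0.01,0,0,0,0.04],
  [0,0,0.005,0,0,0,0.04],
  [0,0,0,0,0,0,0.04],
  [0,0,0,0,0,0,0.04],
])

```text
t: 11.97
eef_pos: [648.3, 146.6, 62.6]
orientation: [2.236, 2.206, 0.001]
ft_force: [0.1, 1.1, -3.4]
grip_width: 0.573
grasp_force: 20.0
```

Emit:
apply_moves([
  [0.001,0,0.006,0,0,0,0.04],
  [0,0,0.005,0,0,0,0.04],
  [0,0,0.003,0,0,0,0.04],
  [0,0,0.002,0,0,0,0.04],
  [0,0,0,0,0,0,0.04],
  [0,0,0,0,0,0,0.04],
])

```text
t: 12.47
eef_pos: [647.8, 147.8, 45.4]
orientation: [-2.236, -2.207, 0.0]
ft_force: [-0.5, 0.6, -2.9]
grip_width: 0.577
grasp_force: 20.0
```

Emit:
apply_moves([
  [0,0,0.001,0,0,0,0.085],
  [0,0,0,0,0,0,0.085],
  [0,0,0,0,0,0,0.085],
  [0,0,0,0,0,0,0.085],
  [0,0,0,0,0,0,0.085],
  [0,0,0,0,0,0,0.085],
  [0,0,0,0,0,0,0.085],
  [0,0,-0.01,0,0,0,0.091],
  [0,0,-0.03,0,0,0,0.091],
  [0,0,-0.035,0,0,0,0.091],
  [0,0,-0.035,0,0,0,0.091],
  [0,0,-0.02,0,0,0,0.091],
])

```text
t: 13.47
eef_pos: [649.0, 148.0, 179.1]
orientation: [2.234, 2.205, 0.005]
ft_force: [0.8, 0.6, 1.0]
grip_width: 0.995
grasp_force: 0.0
```

Emit:
apply_moves([
  [-0.012,-0.022,-0.01,0,0,-0.3,0.091],
  [-0.012,-0.022,-0.01,0,0,-0.3,0.091],
  [-0.012,-0.022,-0.01,0,0,-0.3,0.091],
  [-0.012,-0.022,-0.01,0,0,-0.3,0.091],
  [-0.012,-0.022,0,0,0,-0.3,0.091],
  [-0.012,-0.022,0,0,0,-0.3,0.091],
  [-0.012,-0.022,0,0,0,-0.3,0.091],
  [-0.012,-0.022,0,0,0,-0.2,0.091],
  [0,0,0,0,0,0,0.091],
  [0,0,0,0,0,0,0.091],
])

```text
t: 14.3
eef_pos: [472.0, 50.5, 215.3]
orientation: [2.192, 2.25, 0.001]
ft_force: [-0.2, -0.4, 0.6]
grip_width: 1.0
grasp_force: 0.0
```

Run:
```python
from h import *
print(r.read_state()["eef_pos"],go(466.5,51.5,49,np.pi/2+.028))
C=cam("wrist"); im=r.snapshot("wrist"); cv2.imwrite("pics/w5.png",im[:,:,::-1])
print(proj("wrist",[[466,51.5,85],[465,127.5,79]],C))
```

```text
[471.96015322  50.49744176 215.25742486] (array([  1.1,  -5.6, 166.3]), array([ 0.07, -0.  , -0.1 ]))
[[312.98494925 192.20894375]
 [313.67334253 112.58770073]]
```

View pics/w5.png

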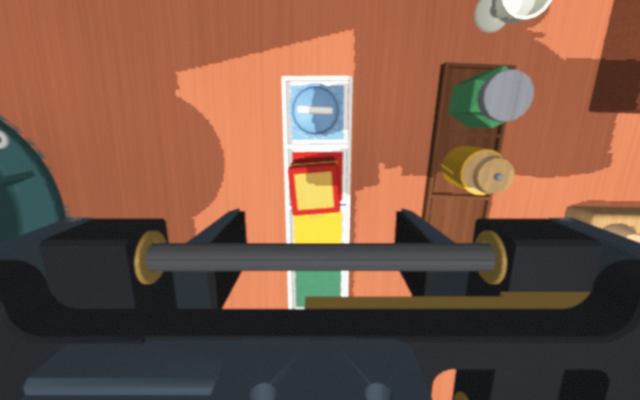

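The jar and mill stand upright in their compartments. The caddy's top is at (315.5,190), turned about 3° from the rack, and the timer knob at (317,111).

Emit:
apply_moves([
  [0.001,-0.002,0.03,0,0,-1.5,0.091],
  [0.001,-0.003,0.035,0,0,-1.5,0.091],
  [0,0,0.035,0,0,0,0.091],
  [0,0,0.03,0,0,0,0.091],
  [0,0,0.024,0,0,0,0.091],
  [0,0,0.012,0,0,0,0.091],
  [0,0,0,0,0,0,0.06],
  [0,0,0,0,0,0,0.04],
  [0,0,0,0,0,0,0.04],
  [0,0,0,0,0,0,0.04],
  [0,0,0,0,0,0,0.04],
  [0,0,0,0,0,0,0.04],
])

```text
t: 15.35
eef_pos: [467.9, 52.7, 49.2]
orientation: [2.131, 2.307, 0.002]
ft_force: [-1.3, -0.5, 0.4]
grip_width: 0.592
grasp_force: 0.1
```

Emit:
apply_moves([
  [0,0,0,0,0,0,0.04],
  [0,0,0,0,0,0,0.04],
  [0,0,0,0,0,0,0.04],
  [0,0,0,0,0,0,0.04],
  [0,0,0,0,0,0,0.04],
])

```text
t: 15.77
eef_pos: [467.6, 52.7, 49.1]
orientation: [2.131, 2.308, 0.001]
ft_force: [-1.4, -0.2, 9.3]
grip_width: 0.545
grasp_force: 20.0
```

Emit:
apply_moves([
  [0,0,-0.005,0,0,0,0.04],
  [0,0,-0.025,0,0,0,0.04],
  [0,0,-0.03,0,0,0,0.04],
  [0,0,-0.03,0,0,0,0.04],
  [0,0,-0.02,0,0,0,0.04],
  [0,0,0,0,0,0,0.04],
])

```text
t: 16.27
eef_pos: [469.3, 52.8, 162.5]
orientation: [2.129, 2.305, 0.007]
ft_force: [0.3, -0.8, -0.7]
grip_width: 0.546
grasp_force: 20.0
```

Emit:
apply_moves([
  [-0.008,0.022,0,0,0,0.6,0.04],
  [-0.008,0.022,0,0,0,0.7,0.04],
  [-0.008,0.022,0,0,0,0.7,0.04],
  [-0.008,0.022,0,0,0,0.7,0.04],
  [-0.008,0.022,0,0,0,0.7,0.04],
  [-0.008,0.022,0,0,0,0.7,0.04],
  [-0.008,0.022,0,0,0,0.6,0.04],
  [-0.008,0.022,0,0,0,0.6,0.04],
  [0,0,0,0,0,0,0.04],
  [0,0,0,0,0,0,0.04],
  [0,0,0,0,0,0,0.04],
])

```text
t: 17.18
eef_pos: [644.4, -4.4, 157.4]
orientation: [-2.235, -2.206, 0.002]
ft_force: [0.0, -0.2, -1.6]
grip_width: 0.542
grasp_force: 20.0
```

Run:
```python
from h import *
s=slot(WD,-38); print(s,r.read_state()["eef_pos"],go(*s,60,np.pi/2-.013))
```

```text
[645.50601391  -4.99678905] [644.41382601  -4.39005611 157.40196211] (array([-0.6,  1.3, 97.4]), array([-0.1 , -0.01,  0.01]))
```

Emit:
apply_moves([
  [0,0.001,0.02,0,0,0,0.04],
  [0,0,0.03,0,0,0,0.04],
  [0,0,0.03,0,0,0,0.04],
  [0,0,0.012,0,0,0,0.04],
  [0,0,0.006,0,0,0,0.04],
  [0,0,0.005,0,0,0,0.04],
  [0,0,0.003,0,0,0,0.04],
  [0,0,0,0,0,0,0.04],
  [0,0,0,0,0,0,0.04],
  [0,0,0,0,0,0,0.04],
])

```text
t: 18.02
eef_pos: [647.1, -4.5, 53.5]
orientation: [2.235, 2.206, 0.002]
ft_force: [0.1, 0.0, -1.2]
grip_width: 0.546
grasp_force: 20.0
```

Emit:
apply_moves([
  [0,-0.001,0.004,0,0,0,0.04],
  [0,0,0.002,0,0,0,0.04],
  [0,0,0,0,0,0,0.04],
  [0,0,0,0,0,0,0.04],
])

```text
t: 18.35
eef_pos: [645.5, -4.5, 46.3]
orientation: [-2.236, -2.207, 0.0]
ft_force: [-0.4, 0.4, -1.2]
grip_width: 0.548
grasp_force: 20.0
```

Now release the caddy, rise and go to the timer at (466.5, 128.3).

Emit:
apply_moves([
  [0,0,0,0,0,0,0.085],
  [0,0,0,0,0,0,0.085],
  [0,0,0,0,0,0,0.085],
  [0,0,0,0,0,0,0.085],
  [0,0,0,0,0,0,0.085],
  [0,0,0,0,0,0,0.085],
  [0,0,0,0,0,0,0.085],
  [0,0,-0.01,0,0,0,0.091],
  [0,0,-0.03,0,0,0,0.091],
  [0,0,-0.035,0,0,0,0.091],
  [0,0,-0.035,0,0,0,0.091],
  [0,0,-0.02,0,0,0,0.091],
])

```text
t: 19.35
eef_pos: [646.7, -4.6, 181.0]
orientation: [2.234, 2.205, 0.004]
ft_force: [0.3, -0.4, 1.3]
grip_width: 1.0
grasp_force: 0.0
```

Emit:
apply_moves([
  [0.017,-0.022,0,0,0,-0.3,0.091],
  [0.017,-0.022,0,0,0,-0.3,0.091],
  [0.017,-0.022,0,0,0,-0.3,0.091],
  [0.017,-0.022,0,0,0,-0.3,0.091],
  [0.017,-0.022,0,0,0,-0.3,0.091],
  [0.017,-0.022,0,0,0,-0.3,0.091],
  [0.017,-0.022,0,0,0,-0.3,0.091],
  [0.017,-0.022,0,0,0,-0.2,0.091],
  [0,0,0,0,0,0,0.091],
  [0,0,0,0,0,0,0.091],
])

```text
t: 20.18
eef_pos: [468.3, 131.1, 177.2]
orientation: [2.189, 2.253, 0.001]
ft_force: [-0.2, -0.4, 0.4]
grip_width: 1.002
grasp_force: 0.0
```

Run:
```python
from h import *
print(r.read_state()["eef_pos"],go(466.5,128.3,47,np.pi/2+.028))
C=cam("wrist"); im=r.snapshot("wrist"); cv2.imwrite("pics/w6.png",im[:,:,::-1])
print(proj("wrist",[[466.5,128.3,79]],C))
```

```text
[468.26414669 131.13403671 177.19479212] (array([ -2.8,  -1.9, 130.2]), array([ 0.05, -0.01,  0.05]))
[[316.89226688 204.58347376]]
```

View pics/w6.png

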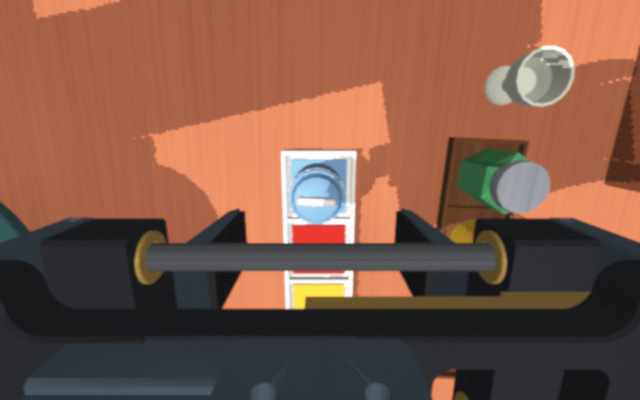

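The timer knob shows at (316,202), close to prediction.

Emit:
apply_moves([
  [-0.001,-0.001,0.03,0,0,0,0.091],
  [-0.001,-0.001,0.035,0,0,0,0.091],
  [0,0,0.03,0,0,0,0.091],
  [0,0,0.023,0,0,0,0.091],
  [0,0,0.012,0,0,0,0.091],
  [0,0,0,0,0,0,0.06],
  [0,0,0,0,0,0,0.04],
  [0,0,0,0,0,0,0.04],
  [0,0,0,0,0,0,0.04],
  [0,0,0,0,0,0,0.04],
  [0,0,0,0,0,0,0.04],
  [0,0,0,0,0,0,0.04],
])

```text
t: 21.23
eef_pos: [467.4, 128.5, 47.2]
orientation: [2.191, 2.251, 0.001]
ft_force: [-1.6, -0.5, 9.7]
grip_width: 0.585
grasp_force: 20.0
```

Emit:
apply_moves([
  [0,0,0,0,0,0,0.04],
  [0,0,0,0,0,0,0.04],
  [0,0,0,0,0,0,0.04],
  [0,0,0,0,0,0,0.04],
])

```text
t: 21.57
eef_pos: [467.3, 128.5, 47.2]
orientation: [2.191, 2.251, 0.001]
ft_force: [-2.1, -1.3, 10.4]
grip_width: 0.59
grasp_force: 20.0
```

Emit:
apply_moves([
  [0,0,-0.005,0,0,0,0.04],
  [0,0,-0.025,0,0,0,0.04],
  [0,0,-0.03,0,0,0,0.04],
  [0,0,-0.03,0,0,0,0.04],
  [0,0,-0.02,0,0,0,0.04],
  [0,0,0,0,0,0,0.04],
])

```text
t: 22.07
eef_pos: [468.9, 129.0, 160.7]
orientation: [2.188, 2.249, 0.008]
ft_force: [1.6, -0.1, -0.8]
grip_width: 0.587
grasp_force: 20.0
```

Emit:
apply_moves([
  [-0.023,0.02,0,0,0,0.2,0.04],
  [-0.023,0.02,0,0,0,0.3,0.04],
  [-0.023,0.02,0,0,0,0.3,0.04],
  [-0.023,0.02,0,0,0,0.3,0.04],
  [-0.024,0.019,0,0,0,0.3,0.04],
  [-0.024,0.019,0,0,0,0.3,0.04],
  [-0.024,0.019,0,0,0,0.3,0.04],
  [-0.023,0.019,0,0,0,0.2,0.04],
  [-0.023,0.019,0,0,0,0.2,0.04],
  [0,0,0,0,0,0,0.04],
  [0,0,0,0,0,0,0.04],
  [0,0,0,0,0,0,0.04],
])

```text
t: 23.07
eef_pos: [642.7, -79.8, 155.6]
orientation: [-2.237, -2.204, 0.001]
ft_force: [-0.2, -0.1, -2.2]
grip_width: 0.586
grasp_force: 20.0
```

Run:
```python
from h import *
s=slot(WD,-114); print(s,r.read_state()["eef_pos"],go(*s,44.5,np.pi/2-.013))
```

```text
[644.51804174 -80.99036714] [642.71187933 -79.84631357 155.60131028] (array([ -1.1,   2. , 111.1]), array([-0.08, -0.02, -0.11]))
```

Emit:
apply_moves([
  [0,0.001,0.02,0,0,0,0.04],
  [0,0,0.03,0,0,0,0.04],
  [0,0,0.03,0,0,0,0.04],
  [0,0,0.012,0,0,0,0.04],
  [0,0,0.006,0,0,0,0.04],
  [0,0,0.005,0,0,0,0.04],
  [0,0,0.002,0,0,0,0.04],
  [0,0,0,0,0,0,0.04],
  [0,0,0,0,0,0,0.04],
  [0,0,0,0,0,0,0.04],
])

```text
t: 23.9
eef_pos: [645.1, -80.2, 52.5]
orientation: [2.237, 2.204, 0.001]
ft_force: [-0.1, -0.6, -1.7]
grip_width: 0.588
grasp_force: 20.0
```

Emit:
apply_moves([
  [0,-0.001,0.004,0,0,0,0.04],
  [0,0,0.003,0,0,0,0.04],
  [0,0,0,0,0,0,0.04],
  [0,0,0,0,0,0,0.04],
])

```text
t: 24.23
eef_pos: [643.4, -80.1, 44.3]
orientation: [-2.238, -2.205, 0.0]
ft_force: [-0.5, -0.2, -0.8]
grip_width: 0.587
grasp_force: 20.0
```

Emit:
apply_moves([
  [0,0,0,0,0,0,0.085],
  [0,0,0,0,0,0,0.085],
  [0,0,0,0,0,0,0.085],
  [0,0,0,0,0,0,0.085],
  [0,0,0,0,0,0,0.085],
  [0,0,0,0,0,0,0.085],
  [0,0,0,0,0,0,0.085],
  [0,0,-0.01,0,0,0,0.091],
  [0,0,-0.03,0,0,0,0.091],
  [0,0,-0.035,0,0,0,0.091],
  [0,0,-0.035,0,0,0,0.091],
  [0,0,-0.035,0,0,0,0.091],
])

```text
t: 25.23
eef_pos: [643.2, -80.0, 191.7]
orientation: [2.238, 2.205, 0.0]
ft_force: [-0.4, 0.4, 0.7]
grip_width: 0.998
grasp_force: 0.0
```

Emit:
apply_moves([
  [-0.03,0,-0.03,0,0,0,0.091],
  [-0.03,0,-0.01,0,0,0,0.091],
  [-0.03,0,0,0,0,0,0.091],
  [-0.03,0,0,0,0,0,0.091],
  [-0.03,0,0,0,0,0,0.091],
  [-0.03,0,0,0,0,0,0.091],
  [-0.03,0,0,0,0,0,0.091],
  [-0.03,0,0,0,0,0,0.091],
  [-0.03,0,0,0,0,0,0.091],
  [-0.03,0,0,0,0,0,0.091],
  [-0.03,0,0,0,0,0,0.091],
  [0,0,0,0,0,0,0.091],
])

```text
t: 26.23
eef_pos: [638.1, -414.1, 229.8]
orientation: [2.24, 2.201, -0.001]
ft_force: [0.3, -0.3, -0.1]
grip_width: 0.997
grasp_force: 0.0
```

Run:
```python
from h import *
im=r.snapshot("top"); cv2.imwrite("pics/top2.png",cv2.resize(im[90:190,160:410],None,fx=3.2,fy=3.2,interpolation=cv2.INTER_CUBIC)[:,:,::-1])
print(r.read_state()["eef_pos"])
for n in ("top","scene"):
    if n=="scene": cv2.imwrite("pics/scene2.png",r.snapshot(n)[:,:,::-1])
    for k,y in (("timer",-114),("caddy",-38),("mill",38),("jar",114)): print(n,k,[(np.round(x["at"]).tolist(),round(x["p"],2)) for x in r.recognise(n,k)[:2]],slot(WD,y).round())
```

```text
[ 638.19020016 -411.83329502  229.50787007]
top timer [([632.0, -76.0, 65.0], 0.92)] [645. -81.]
top caddy [] [646.  -5.]
top mill [([639.0, 63.0, 60.0], 0.57), ([640.0, -6.0, 86.0], 0.21)] [646.  71.]
top jar [([639.0, 142.0, 78.0], 0.68)] [647. 147.]
scene timer [([663.0, -78.0, 56.0], 0.56)] [645. -81.]
scene caddy [([663.0, -11.0, 63.0], 0.92)] [646.  -5.]
scene mill [([662.0, 59.0, 54.0], 0.89)] [646.  71.]
scene jar [([661.0, 133.0, 54.0], 0.94), ([663.0, 60.0, 57.0], 0.74)] [647. 147.]
```

View pics/top2.png

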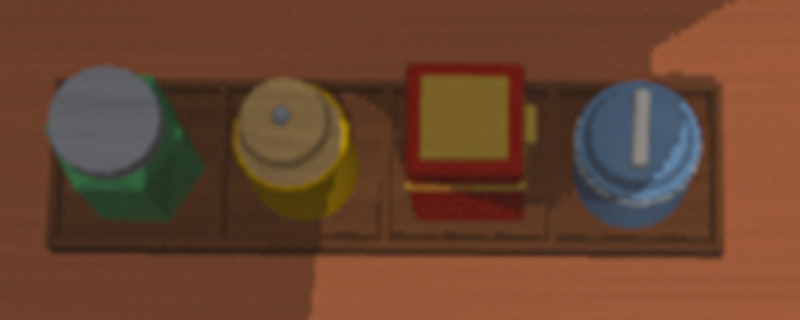

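View pics/scene2.png

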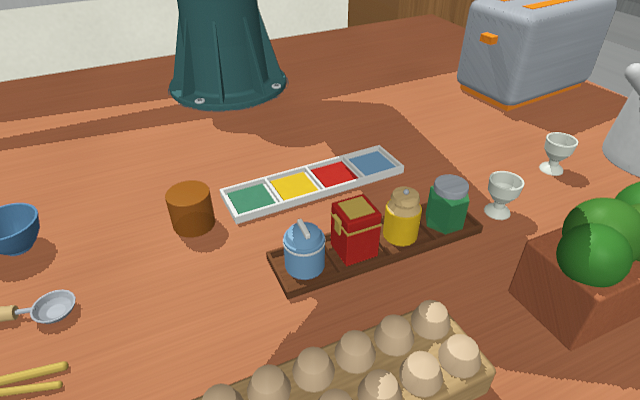

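Both pictures show all four upright: from left to right jar, mill, caddy, timer. One numeric check from the top-camera features (lid (193,128), nub (248,126), panel (305,127), knob (360,130)) in the rack frame measured by the same camera, then I hand in.

Run:
```python
from h import *
C=cam("top"); k=(643.4,31.8,-.010)
ok=True
for n,uv,z,y in [("jar",(192.8,128.1),76,114),("mill",(247.8,125.9),86,38),("caddy",(305,126.6),82,-38),("timer",(360.3,129.7),76,-114)]:
    d=unproj("top",uv,z,C)[0,:2]-slot(k,y); print(n,d.round(1)); ok&=bool(abs(d).max()<10)
if ok: print(r.sign_off())
```

```text
jar [ 0.2 -0.2]
mill [0.3 0.3]
caddy [1.  0.6]
timer [-1.1  2.6]
the job is handed in; nothing more can be done
None
```

The job is handed in: jar, mill, caddy and timer stand upright from left to right in the wooden rack, the reverse of their white-rack order, each within about 3 mm of its compartment's centre by the top camera, after about 26 s of the 101 s allowed; the judge's verdict was not shown.

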